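# Lock a mixing-jar carrier with its R-clip

## Robot

A 6-joint arm with a two-finger parallel gripper is mounted at the origin on the work surface. World frame = base frame: x ahead of the robot, y to its left, z up, the work surface at z = 0. Lengths are in m, angles in rad, forces in N, time in s.
With the tool pointing down it reaches from about 0.325 to 0.9 m from the base axis. Payload 6.1 kg.
Tool frame: the origin (TCP) lies at the very end of the fingers, on their centre line; the grasp point (between the pads) lies 19 mm behind it; z points along the fingers, y is the line along which they close (so a half turn about z gives the same grasp; the last joint's range is limited). The gripper opens to 85 mm and grips with 20 to 120 N. Pads are 22 mm wide; open, the fingers measure 114 mm over their backs; the gripper's body (76 mm by 85 mm) begins 54 mm behind the grasp point. The pads swing forward as they close: fully open they stand 13 mm farther back than shut.
Start: joints at [1.19, 0.22, 1.526, -0, 1.395, -0.126], TCP at [0.158, 0.605, 0.231] pointing down, gripper open.
Joint ranges: [-2.98, 2.98], [-0.91, 2.08], [0.09, 2.57], [-1.24, 4.39], [0.2, 2.65], [-2.68, 2.68]. Speed limits (rad/s): [2.57, 2.57, 3.01, 3.14, 3.14, 3.14].

## Interface

Orientations are given as a 3x3 rotation matrix whose columns are the frame's x, y, z axes.
In Python, from cell import arm gives the robot as it stands.
- The arm moves only by the tool jog_arm, never from a script. Its argument "series" is a list of rows, each a list of 7 numbers: the shift along the tool's x, y, z scaled (see below), then the turn, a rotation vector about the tool's x, y, z scaled (see below), then the opening, from -1 (shut) to 1 (fully open), so that 0 is half open. A call has 1 to 12 rows; each row shifts and turns the commanded pose from where the row before left it, along the tool's axes as they then stand; what a row does not reach is not made up. The controller multiplies each number of a shift by 20 mm and each number of a turn by 5 degrees. A row lasts 1/12 s, in which the tool goes at most 41.7 mm and 7.16 degrees, less where a joint would pass 70% of its speed; a pose out of reach is approached as far as the arm can. A call with a number of a shift or a turn outside -1 to 1 is refused whole. A call with a gripper value outside its range is refused whole. The fingers move at their own pace and stop on an object; the grip force is fixed at half the most. Time passes only in rows, so rows that do not move let the fingers close. It gives the time, the measured TCP pose, the force, the opening and the grip force at its end, in the units of the state.
- arm.get_obs(): the state, without advancing time (a new reading comes with each control period).
- arm.read_camera(name): name is "scene" or "top" or "wrist"; returns a dict with "pixels" (480x640x3 uint8, red, green, blue), "vertical_fov" (degrees; the focal length in pixels is half the picture's height over the tangent of half this angle, whatever the lens; pixels are square), "cx", "cy" (the principal point, pixels), "position" and "rotation" of the camera in the world. Camera axes: x right, y down, z forward; pixel columns grow to the right and rows downward; lengths in m; the calibration is good to about 2 mm. The wrist camera is an equidistant fisheye: a pixel r from the principal point sees the ray r / f radians off the axis. A picture is of the moment at which its call begins. There is no depth.
- arm.hand_in(): hands the job in; it is judged then, once.
The state is a dict: "time_s": time; "joints": joint angles; "qd": joint speeds; "joint_efforts": joint torques, N m; "ee_pos": TCP position; "eef_rot": TCP orientation; "ft_force": force on the tool from outside, world axes, zero at the start; "wrist_torque": the same for the moment, N m; "grip_width": opening from 0.0 (shut) to 1.0 (fully open); "grip_force": force on a finger pad.
Only numpy, scipy, OpenCV 4.12 (cv2) and the standard library are available. Lean on these libraries where they do the work, as an engineer would, in place of code of your own. Each camera call takes 0.05 s, during which the arm holds its last target. There are 200 camera calls.

## Task

Lock the mixing jar into its carrier: swing the raised hold-down bar all the way down so that its fork straddles the cross-drilled pin, then take the big R-clip from the bench and push its straight leg through the hole in the pin until its bow springs over the pin and it is fully home. Feel your way and force nothing: press the carrier and the clip only gently. Let go of the clip at the end and leave the jar, the small clip and everything else on the bench where they are.

Things in the scene. Friction and masses are not known exactly. Their poses are not given: they have to be found in the camera images.
- carrier: Grey jar carrier fixed to the bench: base plate 130 x 260 x 20 mm (x, y, z), white jar in its middle (top 79 mm above the bench), hinge cheeks (to 104 mm) near its +y end, upright steel pin near its -y end. Origin: centre of the underside; z up. The hole through the pin runs along the carrier's x axis and is open at both ends.
- bar_hinge (a point): Hinge axis of the hold-down bar, at carrier (0, 90, 91) mm, along the carrier's x. The aluminium bar runs from it towards the carrier's -y: 34 mm wide, 12 mm thick (axis at mid thickness), solid to 145 mm from the axis, then a fork 47 mm wide with two tines 25 mm apart, to 200 mm.
- bar (a joint): Angle of the hold-down bar, rad: 0 = level, fully down over the jar; grows as its free end rises (starts 0.7 to 1.0). It stays where it is left (hinge friction about 0.3 N m: some 2 to 4 N at the bar moves it). Down, it meets a stop and its upper face is 97 mm above the bench.
- pin_foot (a point): Point on the pin's vertical axis, 97 mm above the bench, carrier (0, -90, 97) mm; axes as the carrier's. Pin: steel, 20 mm diameter, flat top. Cross hole 7 mm high and wide, its centre 25 mm below the top. Pins are set to different heights: the hole's centre is 21 to 45 mm above this point (the top 46 to 70 mm): touch the top to find it, or look.
- clip: The big R-clip, about 70 g, flat on the bench. Black finger grip 30 x 22 x 14 mm (x, y, z); origin: centre of the grip's underside. The straight steel leg, 5 mm diameter, runs along +x on the grip's centre line, 7 mm above the underside, to x = 66 mm (round end). The sprung bow lies on its +y side. A wire loop behind the grip reaches x = -32 mm.
- clip_seat (a point): Point on the leg's centre line, clip (38, 0, 7) mm; axes as the clip's. Fully home, it lies on the pin's axis, and the grip's front face is 13 mm from the pin. Pushing the bow over the pin takes about 5 to 15 N, then the force drops; more than 30 N between clip and carrier bends something.
- bow (a joint): How far the clip's bow is spread, rad: 0 = sprung in (at rest), about 0.14 while its neck passes the pin, then back near 0. The bow is 5 mm wire in the plane of the leg: it bulges round the pin's place, comes in to a neck 7 mm from the leg's centre line at clip x = 50 mm and flares to 14 mm at x = 62 mm.
- jar: White closed jar in the carrier, 56 mm across and 59 mm high; origin at the centre of its underside. To be left there.
- small_clip: A smaller one-piece R-clip, about 45 mm long with a 20 x 14 x 10 mm black grip: not for this pin; leave it. It and the big clip swap sides of the carrier at random. Origin: centre of the grip's underside.
- amber: Amber bottle, 54 mm across, 120 mm high; bystander. Origin: underside.
- beaker: Glass beaker, 60 mm across, 70 mm high; bystander. Origin: underside.
- dish: Low white dish, 70 mm across, 22 mm high; bystander. Origin: underside.
- calculator: Black calculator 150 x 100 x 16 mm; bystander. Origin: underside.
- towel: Paper roll, 116 mm across, 220 mm high; bystander. Origin: underside.
- spatula: Spatula with a wooden handle, 180 mm long, lying behind the carrier; bystander.

How it is judged:
On the way, in this order (a step that is already met when the one before it is completed fails the run):
1. the hold-down bar is fully down (within 0.06 rad) (value of joint bar below 0.06 rad), for 0.2 s.
2. the clip's leg is in the pin's hole and its bow is spread by the pin (value of joint bar below 0.06 rad and value of joint bow above 0.06 rad and horizontal distance between clip_seat and pin_foot below 0.03 m and y of clip_seat in the frame of pin_foot between -0.004 and 0.004 m and z of clip_seat in the frame of pin_foot between 0.018 and 0.0475 m), for 0.02 s.
At the end, for the whole second after the job is handed in: Bar down (within 0.06 rad); clip leg through the pin's hole: seat point within 4 mm of the pin's axis along and across the hole and 18 to 47.5 mm above pin_foot, leg along the hole within 0.25 rad, bow sprung back (under 0.06 rad), clip at rest (value of joint each of bar, bow below 0.06 rad and x of clip_seat in the frame of pin_foot between -0.004 and 0.004 m and y of clip_seat in the frame of pin_foot between -0.004 and 0.004 m and z of clip_seat in the frame of pin_foot between 0.018 and 0.0475 m and angle between the x axis of clip and the x axis of carrier, either way round below 0.25 rad and linear speed of clip below 0.02 m/s); the robot touches nothing.
It fails at once if the clip is forced against the carrier or its pin with more than 30 N (contact force between clip and carrier above 30 N).
It fails at once if the robot's fingers press on the carrier with more than 40 N (contact force between the fingers and carrier above 40 N).
It fails at once if the jar is shifted by more than 20 mm (distance of jar from where it was at the start of the episode above 0.02 m).
It fails at once if a bystander is shifted by more than 30 mm (distance of any of small_clip, amber, beaker, dish, calculator, towel, spatula from where it was at the start of the episode above 0.03 m).
It also fails if it takes over 72 s, if anything falls off the work surface, if the arm or the gripper's body presses on something with over 40 N, if the wrist force passes 120 N, or if a joint passes its speed limit or range.

## Working session

There is one attempt and no reset: what is moved stays moved. The work goes in short steps, Python scripts to look and compute and a tool call to move; the robot and the scene stay as the last step left them, time stands still between calls to the robot, and variables do not carry over. Pictures are saved under pics/ and viewed, at most 10 in all, crops included, and the job is handed in when it is done.

Besides the shell and the picture viewer there is one more tool, called after "Emit:" as a command line: name --pt "numbers of a row" for each row, then --argument value for the rest. jog_arm: Moves the arm, as the interface text tells. Its arguments: {"type":"object","properties":{"series":{"type":"array","items":{"type":"array","items":{"type":"number","minimum":-1,"maximum":1}}}},"required":["series"]}

```bash
mkdir -p pics; ls
python3 - <<'E'
from cell import arm
import cv2,json
o=arm.get_obs(); print({k:(v.round(3).tolist() if hasattr(v,'round') and hasattr(v,'tolist') else v) for k,v in o.items()})
for n in("scene","top","wrist"):
    c=arm.read_camera(n); cv2.imwrite(f"pics/{n}0.png",c["pixels"][:,:,::-1]); print(n,c["vertical_fov"],c["cx"],c["cy"],c["position"],c["rotation"])
E
```

```text
pics
{'time_s': 0.0, 'joints': [1.19, 0.221, 1.528, -0.0, 1.395, -0.126], 'qd': [0.0, 0.002, -0.001, 0.0, 0.001, -0.001], 'joint_efforts': [-0.002, -49.69, -38.94, -0.0, 0.011, 0.0], 'ee_pos': [0.157, 0.604, 0.23], 'eef_rot': [[-0.968, 0.252, -0.001], [0.252, 0.968, -0.002], [0.0, -0.002, -1.0]], 'ft_force': [-0.256, -0.734, 0.181], 'wrist_torque': [-0.005, 0.027, -0.006], 'grip_force': 0.0, 'grip_width': 1.0049529286231356}
scene 53.295655199882376 322.51687929820616 240.72452727202338 [1.11221921 0.73439488 0.92552362] [[-0.81784672  0.39281153 -0.42050666]
 [ 0.57531738  0.54332772 -0.61139587]
 [-0.01169042 -0.74195289 -0.67035009]]
top 54.45783275271314 318.6544821164805 240.6813917386527 [ 0.32340246 -0.04279715  1.33516745] [[-0.10280598 -0.97329858  0.20523352]
 [-0.99468707  0.10170112 -0.01595362]
 [-0.00534484 -0.20578326 -0.978583  ]]
wrist 65.70646984690485 324.9437684585581 244.13013940969492 [0.08102708 0.62358377 0.37278133] [[ 0.25190863  0.92098696  0.29719532]
 [ 0.96775037 -0.23937805 -0.07846897]
 [-0.00112686  0.30737789 -0.95158686]]
```

View pics/scene0.png

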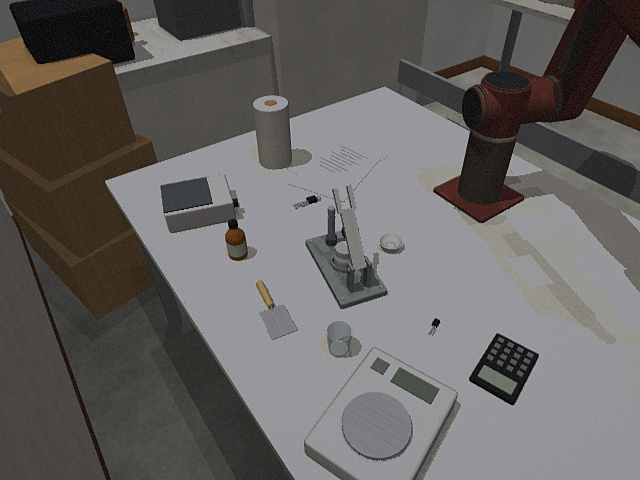

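View pics/top0.png

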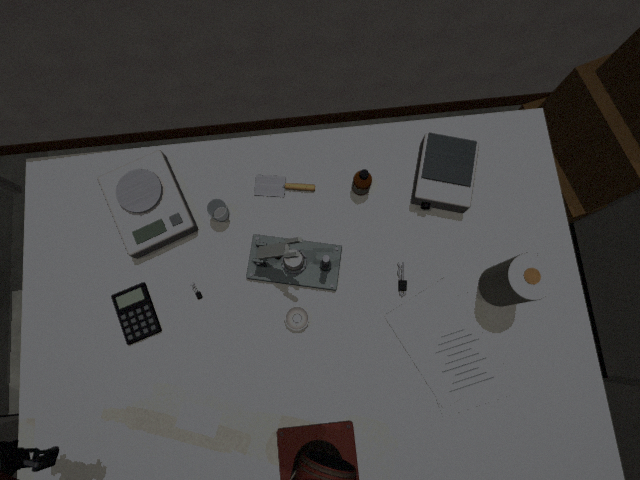

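The scene view shows the carrier near (345,265) with its bar raised, the big clip at (307,201) and the small clip at (435,325). In the top view the carrier is around (295,263), its pin at (325,262), the big clip at (402,283) and the small clip at (198,293).

Run:
```python
import cv2,numpy as np
t=cv2.imread("pics/top0.png");s=cv2.imread("pics/scene0.png")
f=lambda im,x,y,w,h,k:cv2.resize(im[y:y+h,x:x+w],None,fx=k,fy=k,interpolation=cv2.INTER_CUBIC)
a=f(t,240,225,110,75,4)      # 440x300
b=f(t,380,255,45,50,6)       # 270x300
c=f(s,300,175,100,75*4//3+35,4)[:,:]
c=f(s,295,180,100,75,4); c2=f(s,295,240,100,75,4)
r1=np.hstack([a,b]);r2=np.hstack([c,c2])[:,:710]
r2=np.hstack([c,c2[:,:310]])
cv2.imwrite("pics/c1.png",np.clip(np.vstack([r1,r2])*1.3,0,255).astype('uint8'))
```

```text
(no output)
```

View pics/c1.png

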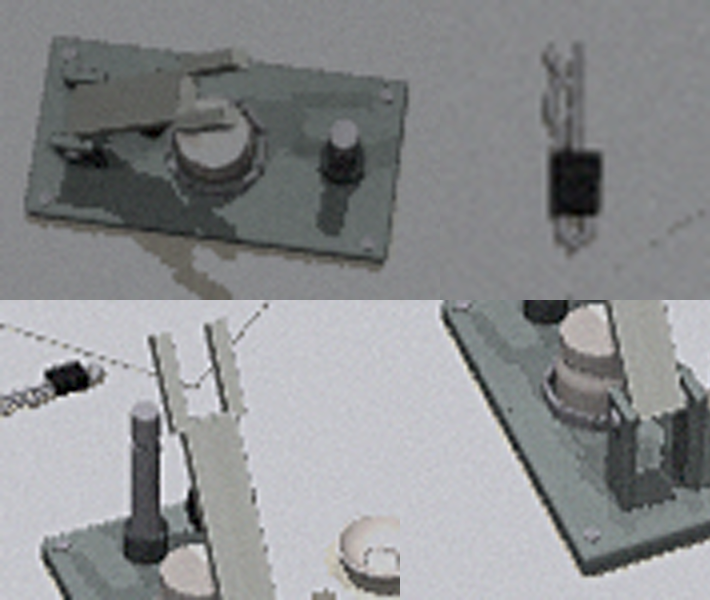

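The crop shows the plate's corners in the top view at about (254,234.5), (342,246), (336,290.5) and (247,278). The pin's top is at top (326.2,257.8) and scene (331.2,207). The clip's grip is at top (402.5,285.5), its leg tip at (403.2,262.5), and the bow is on the left (+y) side.

```bash
cat > h.py <<'E'
import numpy as np,json
from cell import arm
from scipy.spatial.transform import Rotation as Ro
def ray(c,u,v):
    f=240/np.tan(np.radians(c["vertical_fov"]/2)); d=np.array([u-c["cx"],v-c["cy"]])
    if c.get("fish"):
        r=np.hypot(*d); a=r/f; k=np.array([*(d/r*np.sin(a)),np.cos(a)])
    else: k=np.array([*(d/f),1.])
    k=np.asarray(c["rotation"])@k; return np.asarray(c["position"]),k/np.linalg.norm(k)
def onz(c,u,v,z):
    p,k=ray(c,u,v); return p+k*(z-p[2])/k[2]
def proj(c,P):
    f=240/np.tan(np.radians(c["vertical_fov"]/2)); q=np.asarray(c["rotation"]).T@(np.asarray(P)-c["position"])
    if c.get("fish"):
        a=np.arctan2(np.hypot(q[0],q[1]),q[2]); e=q[:2]/np.hypot(q[0],q[1])*a*f
    else: e=q[:2]/q[2]*f
    return e+[c["cx"],c["cy"]]
def tri(*cs):
    A=0;b=0;
    for c,u,v in cs:
        p,k=ray(c,u,v); M=np.eye(3)-np.outer(k,k); A=A+M; b=b+M@p
    P=np.linalg.solve(A,b); return P,[np.linalg.norm(np.cross(ray(*x)[1],P-ray(*x)[0])) for x in cs]
def cam(n):
    c=arm.read_camera(n); c["fish"]=n=="wrist"; return c
def st():
    o=arm.get_obs(); return np.array(o["ee_pos"]),np.array(o["eef_rot"]),o
def go(P,R=None):
    """shift (tool axes, in 20 mm units) and turn (5 deg units) to a world pose"""
    p,r,_=st(); s=r.T@(np.asarray(P)-p)/.02; t=np.zeros(3) if R is None else Ro.from_matrix(r.T@R).as_rotvec(degrees=True)/5
    return s.round(2),t.round(2)
E
python3 - <<'E'
from h import *
np.set_printoptions(precision=4,suppress=True)
t=cam("top");s=cam("scene")
C=[onz(t,*q,.02) for q in((254.2,234.5),(341.8,245.8),(336.2,290.5),(246.8,278.2))]
print(C,[np.linalg.norm(C[i]-C[(i+1)%4]) for i in range(4)])
o=sum(C)/4; ex=(C[0]-C[3]+C[1]-C[2]);yaw=np.arctan2(ex[1],ex[0]);ey=C[0]-C[1]+C[3]-C[2]
print("centre",o,"yaw",yaw,np.arctan2(ey[1],ey[0])-np.pi/2)
P,e=tri((t,326.2,257.8),(s,331.2,207)); print("pin top",P,e)
y=yaw;X=np.array([np.cos(y),np.sin(y),0]);Y=np.array([-np.sin(y),np.cos(y),0])
print("pin from carrier",o-.09*Y,"hinge",o+.09*Y)
g=tri((t,402.5,285.5),(s,295+68/4,180+(377-300)/4)); print("grip",g, onz(t,402.5,285.5,.014),"tip",onz(t,403.2,262.5,.007))
# fork end tips: top (240+243/4,225+52/4), scene
print("tine",tri((t,240+243/4,225+55/4),(s,295+155/4,180+38/4)),tri((t,240+235/4,225+112/4),(s,295+222/4,180+22/4)))
E
```

```text
[array([0.6368, 0.1193, 0.02  ]), array([ 0.5774, -0.1289,  0.02  ]), array([ 0.4514, -0.0987,  0.02  ]), array([0.5123, 0.1496, 0.02  ])] [np.float64(0.2551295484957187), np.float64(0.12951919700400136), np.float64(0.2556188870519954), np.float64(0.12815704260904365)]
centre [0.5444 0.0103 0.02  ] yaw -0.23717656653439748 -0.2376728296655357
pin top [ 0.5259 -0.0765  0.1419] [np.float64(0.0008291521185791971), np.float64(0.0008291521185792411)]
pin from carrier [ 0.5233 -0.0771  0.02  ] hinge [0.5656 0.0978 0.02  ]
grip (array([ 0.4472, -0.2891,  0.0023]), [np.float64(0.0006705481128295361), np.float64(0.0006705481128295021)]) [ 0.4467 -0.2874  0.014 ] tip [ 0.5128 -0.2999  0.007 ]
tine (array([ 0.5602, -0.0182,  0.2478]), [np.float64(0.0005133507456060894), np.float64(0.0005133507456058573)]) (array([ 0.5228, -0.0076,  0.2507]), [np.float64(0.004494155457045167), np.float64(0.004494155457045049)])
```

Emit:
jog_arm --pt "-0.97 -0.79 0 0 0 0 -1" --pt "-0.97 -0.79 0 0 0 0 -1" --pt "-0.97 -0.79 0 0 0 0 -1" --pt "-0.97 -0.79 0 0 0 0 -1" --pt "-0.97 -0.79 0 0 0 0 -1" --pt "-0.97 -0.79 0 0 0 0 -1" --pt "-0.97 -0.79 0 0 0 0 -1" --pt "-0.97 -0.79 0 0 0 0 -1" --pt "-0.97 -0.79 0 0 0 0 -1" --pt "-0.97 -0.79 0 0 0 0 -1" --pt "-0.97 -0.79 0 0 0 0 -1" --pt "-0.97 -0.79 0 0 0 0 -1"

```text
time_s: 1.25
ee_pos: [0.3355, 0.3616, 0.2313]
eef_rot: [[-0.968, 0.252, 0.0], [0.252, 0.968, 0.0], [-0.0, 0.0, -1.0]]
ft_force: [0.3, 0.6, 0.3]
grip_width: 0.002
grip_force: 0.0
```

Emit:
jog_arm --pt "-0.97 -0.79 0 0 0 0 -1" --pt "-0.97 -0.79 0 0 0 0 -1" --pt "-0.97 -0.79 0 0 0 0 -1" --pt "-0.97 -0.79 0 0 0 0 -1" --pt "-0.97 -0.79 0 0 0 0 -1" --pt "-0.97 -0.79 0 0 0 0 -1" --pt "-0.97 -0.79 0 0 0 0 -1" --pt "-0.97 -0.79 0 0 0 0 -1" --pt "-0.97 -0.79 0 0 0 0 -1" --pt "-0.97 -0.79 0 0 0 0 -1" --pt "-0.97 -0.79 0 0 0 0 -1" --pt "0 0 0 0 0 0 -1"

```text
time_s: 2.25
ee_pos: [0.4998, 0.1374, 0.2313]
eef_rot: [[-0.967, 0.255, 0.001], [0.255, 0.967, -0.002], [-0.002, -0.001, -1.0]]
ft_force: [-0.0, 0.1, 0.2]
grip_width: 0.004
grip_force: 0.0
```

Run:
```python
from h import *
p,r,o=st();print(p,r.round(3),o["ft_force"],o["grip_width"],o["joints"])
y=-.237;X=np.array([np.cos(y),np.sin(y),0]);Y=np.array([-np.sin(y),np.cos(y),0]);H=np.array([.5656,.0978,.091])
R=np.c_[-X,Y,[0,0,-1]]
print(go(H+[0,0,.128]-.039*Y,R))
q=None
for th in np.r_[1.05,.95:-.01:-.1]:
    P=H+Y*(-(.135*np.cos(th)-.006*np.sin(th))+.0145)+np.array([0,0,.135*np.sin(th)+.006*np.cos(th)])
    if q is not None: print(round(th,2),P.round(4),(R.T@(P-q)/.02).round(2))
    q=P
c=cam("wrist"); import cv2; cv2.imwrite("pics/w1.png",c["pixels"][:,:,::-1])
```

```text
[0.49977711 0.13743076 0.23134168] [[-0.967  0.255  0.001]
 [ 0.255  0.967 -0.002]
 [-0.002 -0.001 -1.   ]] [-0.02388493  0.05368389  0.23350127] 0.004182278647096381 [ 1.17238724e-01 -3.69015343e-02  1.80202629e+00 -1.74552114e-03
  1.37546558e+00 -1.19515799e+00]
(array([-3.73, -3.02,  0.63]), array([-0.01,  0.02, -0.24]))
0.95 [0.5517 0.0403 0.2043] [ 0.   -0.58  0.34]
0.85 [0.5491 0.0297 0.1964] [-0.   -0.55  0.4 ]
0.75 [0.5468 0.0199 0.1874] [ 0.   -0.5   0.45]
0.65 [0.5446 0.011  0.1775] [ 0.   -0.46  0.5 ]
0.55 [0.5427 0.0031 0.1667] [-0.   -0.41  0.54]
0.45 [ 0.5411 -0.0037  0.1551] [ 0.   -0.35  0.58]
0.35 [ 0.5397 -0.0094  0.1429] [ 0.   -0.29  0.61]
0.25 [ 0.5386 -0.0138  0.1302] [-0.   -0.23  0.64]
0.15 [ 0.5379 -0.017   0.1171] [-0.   -0.16  0.66]
0.05 [ 0.5374 -0.0189  0.1037] [ 0.   -0.1   0.67]
```

View pics/w1.png

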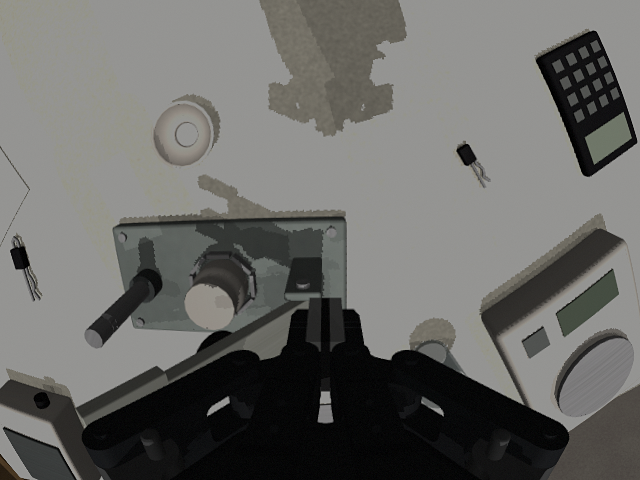

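The wrist view shows the carrier with the pin leaning out to (95,335), the big clip at (20,258) with its legs to (38,298), the bar running from (320,310) to (90,400), and wide gripper knuckles. I'll tilt the tool 25° so that the knuckles clear the bar.

Run:
```python
from h import *
p,r,o=st()
y=-.237;X=np.array([np.cos(y),np.sin(y),0]);Y=np.array([-np.sin(y),np.cos(y),0]);Z=np.array([0,0,1.]);H=np.array([.5656,.0978,.091])
def pose(th,a,cl=0,s=.138):
    R=np.c_[-X,Y,-Z]@Ro.from_rotvec([a,0,0]).as_matrix()
    n=Y*np.sin(th)+Z*np.cos(th);u=-Y*np.cos(th)+Z*np.sin(th)
    return H+u*s+n*(.006+cl)+.0145*R[:,1],R
D=np.pi/180
Pa,Ra=pose(.98,25*D,.02)
print("approach",Pa,go(Pa,Ra))
q=Pa;R=Ra
for th,a in [(.95,25),(.85,25),(.75,20),(.65,20),(.55,15),(.45,15),(.35,10),(.25,10),(.15,5),(.08,0),(.04,0),(0,0)]:
    P,R2=pose(th,a*D)
    print(th,a,P.round(4),(R.T@(P-q)/.02).round(2)); q,R=P,R2
```

```text
approach [0.55570729 0.05684309 0.21396326] (array([-3.81, -3.25,  0.86]), array([ 5.  , -0.05, -0.24]))
0.95 25 [0.551  0.0373 0.2006] [-0.   -0.63  1.03]
0.85 25 [0.5484 0.0264 0.1925] [ 0.   -0.34  0.6 ]
0.75 20 [0.5461 0.0169 0.1845] [-0.   -0.28  0.57]
0.65 20 [0.5439 0.0078 0.1743] [-0.   -0.27  0.64]
0.55 15 [5.420e-01 1.000e-04 1.645e-01] [-0.  -0.2  0.6]
0.45 15 [ 0.5403 -0.0068  0.1527] [ 0.   -0.19  0.66]
0.35 10 [ 0.539  -0.0123  0.1414] [ 0.   -0.13  0.62]
0.25 10 [ 0.5379 -0.0168  0.1284] [-0.   -0.12  0.68]
0.15 5 [ 0.5372 -0.0199  0.1163] [ 0.   -0.05  0.63]
0.08 0 [ 0.5368 -0.0214  0.108 ] [-0.   -0.04  0.42]
0.04 0 [ 0.5367 -0.0219  0.1025] [ 0.   -0.03  0.27]
0 0 [ 0.5366 -0.0222  0.097 ] [-0.   -0.02  0.28]
```

Emit:
jog_arm --pt "-0.76 0 0 1 0 -0.05 -1" --pt "-0.76 0 0 1 0 -0.05 -1" --pt "-0.76 0 0 1 0 -0.05 -1" --pt "-0.76 0 0 1 0 -0.05 -1" --pt "-0.76 0 0 1 0 -0.05 -1" --pt "0 -0.86 0.72 0 0 0 -1" --pt "0 -0.86 0.72 0 0 0 -1" --pt "0 -0.86 0.72 0 0 0 -1" --pt "0 0 0 0 0 0 -1"

```text
time_s: 3.05
ee_pos: [0.5543, 0.0572, 0.2118]
eef_rot: [[-0.973, 0.207, -0.106], [0.233, 0.881, -0.412], [0.008, -0.425, -0.905]]
ft_force: [-0.1, 0.8, -0.0]
grip_width: -0.002
grip_force: 0.0
```

Emit:
jog_arm --pt "0 -0.32 0.52 0 0 0 -1" --pt "0 -0.32 0.52 0 0 0 -1" --pt "0 -0.34 0.6 0 0 0 -1" --pt "0 0 0 0 0 0 -1"

```text
time_s: 3.38
ee_pos: [0.5475, 0.0268, 0.1907]
eef_rot: [[-0.973, 0.208, -0.104], [0.232, 0.882, -0.411], [0.007, -0.424, -0.906]]
ft_force: [-0.6, -0.2, -0.6]
grip_width: -0.001
grip_force: 0.0
```

Emit:
jog_arm --pt "0 -0.28 0.57 -1 0 0 -1" --pt "0 -0.27 0.64 0 0 0 -1" --pt "0 -0.2 0.6 -1 0 0 -1" --pt "0 0 0 0 0 0 -1"

```text
time_s: 3.72
ee_pos: [0.5411, -0.0007, 0.1629]
eef_rot: [[-0.972, 0.225, -0.067], [0.234, 0.939, -0.25], [0.006, -0.258, -0.966]]
ft_force: [-0.4, -1.4, 0.0]
grip_width: 0.001
grip_force: 0.0
```

Emit:
jog_arm --pt "0 -0.19 0.66 0 0 0 -1" --pt "0 -0.13 0.62 -1 0 0 -1" --pt "0 -0.12 0.68 0 0 0 -1" --pt "0 0 0 0 0 0 -1"

```text
time_s: 4.05
ee_pos: [0.5362, -0.0163, 0.1254]
eef_rot: [[-0.972, 0.228, -0.05], [0.233, 0.958, -0.169], [0.009, -0.176, -0.984]]
ft_force: [-0.7, 0.6, -0.9]
grip_width: -0.002
grip_force: 0.0
```

Run:
```python
from h import *
import cv2
a=cam("scene")["pixels"][150:320,250:450,::-1]
cv2.imwrite("pics/s2.png",cv2.resize(np.ascontiguousarray(a),None,fx=3,fy=3,interpolation=cv2.INTER_CUBIC))
```

```text
(no output)
```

View pics/s2.png

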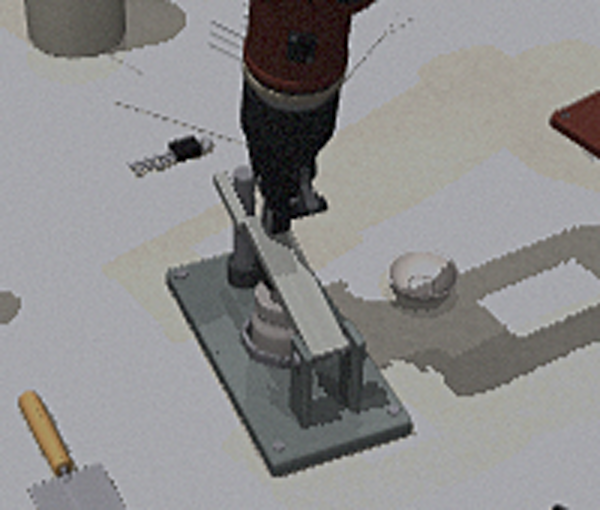

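The bar is coming down, pressed at (275,235) in the crop, and the fork is nearing the pin at (240,200). I'll continue gently to the stop.

Emit:
jog_arm --pt "0 -0.05 0.5 -1 0 0 -1" --pt "0 -0.04 0.4 -1 0 0 -1" --pt "0 -0.03 0.2 0 0 0 -1" --pt "0 0 0 0 0 0 -1"

```text
time_s: 4.43
ee_pos: [0.5364, -0.0205, 0.1061]
eef_rot: [[-0.972, 0.233, -0.007], [0.233, 0.972, -0.001], [0.006, -0.003, -1.0]]
ft_force: [0.7, -0.1, 0.3]
grip_width: -0.001
grip_force: 0.0
```

Emit:
jog_arm --pt "0 0 0.15 0 0 0 -1" --pt "0 0 0.1 0 0 0 -1" --pt "0 0 0 0 0 0 -1"

```text
time_s: 4.68
ee_pos: [0.5372, -0.0192, 0.1017]
eef_rot: [[-0.973, 0.23, -0.005], [0.23, 0.973, -0.0], [0.005, -0.001, -1.0]]
ft_force: [-0.9, 0.4, 0.2]
grip_width: 0.001
grip_force: 0.1
```

Emit:
jog_arm --pt "0 0 0.1 0 0 0 -1" --pt "0 0 0.05 0 0 0 -1" --pt "0 0 0 0 0 0 -1"

```text
time_s: 4.93
ee_pos: [0.5371, -0.0195, 0.0987]
eef_rot: [[-0.973, 0.231, -0.004], [0.231, 0.973, 0.001], [0.005, 0.0, -1.0]]
ft_force: [0.3, 0.1, 0.2]
grip_width: -0.001
grip_force: 0.2
```

Emit:
jog_arm --pt "0 0 0.05 0 0 0 -1" --pt "0 0 0 0 0 0 -1"

```text
time_s: 5.1
ee_pos: [0.5369, -0.0197, 0.0976]
eef_rot: [[-0.973, 0.232, -0.005], [0.232, 0.973, 0.001], [0.005, 0.0, -1.0]]
ft_force: [-0.6, 0.2, 0.5]
grip_width: 0.0
grip_force: 0.3
```

Emit:
jog_arm --pt "0 0 0.05 0 0 0 -1" --pt "0 0 0 0 0 0 -1"

```text
time_s: 5.27
ee_pos: [0.537, -0.0198, 0.097]
eef_rot: [[-0.973, 0.232, -0.005], [0.232, 0.973, 0.001], [0.005, 0.0, -1.0]]
ft_force: [-0.7, 1.6, 2.8]
grip_width: 0.001
grip_force: 1.5
```

Emit:
jog_arm --pt "0 0 0.04 0 0 0 -1" --pt "0 0 0 0 0 0 -1" --pt "0 0 0 0 0 0 -1" --pt "0 0 0 0 0 0 -1"

```text
time_s: 5.6
ee_pos: [0.537, -0.0199, 0.0969]
eef_rot: [[-0.973, 0.232, -0.004], [0.232, 0.973, 0.001], [0.005, 0.0, -1.0]]
ft_force: [-3.3, 1.9, 9.4]
grip_width: 0.001
grip_force: 4.4
```

Emit:
jog_arm --pt "0 0 -1 0 0 0 -1" --pt "0 0 -1 0 0 0 -1" --pt "0 0 -1 0 0 0 -1" --pt "0 0 -0.8 0 0 0 -1" --pt "0 -0.97 0 0 0 0 -1" --pt "0 -0.97 0 0 0 0 -1" --pt "0 -0.97 0 0 0 0 -1" --pt "0 0 0.5 0 0 0 -1" --pt "0 0 0 0 0 0 -1"

```text
time_s: 6.35
ee_pos: [0.5225, -0.077, 0.1599]
eef_rot: [[-0.972, 0.234, -0.007], [0.234, 0.972, 0.002], [0.007, 0.0, -1.0]]
ft_force: [-0.5, 0.1, 0.3]
grip_width: 0.003
grip_force: 0.0
```

Emit:
jog_arm --pt "0 0 0.25 0 0 0 -1" --pt "0 0 0.1 0 0 0 -1" --pt "0 0 0 0 0 0 -1"

```text
time_s: 6.6
ee_pos: [0.5233, -0.0757, 0.1539]
eef_rot: [[-0.973, 0.231, -0.006], [0.231, 0.973, 0.002], [0.007, 0.0, -1.0]]
ft_force: [0.5, 0.0, 0.8]
grip_width: 0.003
grip_force: 0.0
```

Emit:
jog_arm --pt "0 0 0.1 0 0 0 -1" --pt "0 0 0.1 0 0 0 -1" --pt "0 0 0 0 0 0 -1"

```text
time_s: 6.85
ee_pos: [0.5236, -0.0762, 0.1506]
eef_rot: [[-0.973, 0.231, -0.005], [0.231, 0.973, 0.001], [0.005, 0.0, -1.0]]
ft_force: [-0.2, -0.3, 0.6]
grip_width: -0.001
grip_force: 0.0
```

Emit:
jog_arm --pt "0 0 0.08 0 0 0 -1" --pt "0 0 0.08 0 0 0 -1" --pt "0 0 0 0 0 0 -1"

```text
time_s: 7.1
ee_pos: [0.5236, -0.0765, 0.1474]
eef_rot: [[-0.973, 0.232, -0.005], [0.232, 0.973, 0.001], [0.005, 0.0, -1.0]]
ft_force: [-0.1, -0.8, -0.9]
grip_width: -0.002
grip_force: 0.0
```

Emit:
jog_arm --pt "0 0 0.06 0 0 0 -1" --pt "0 0 0.06 0 0 0 -1" --pt "0 0 0 0 0 0 -1"

```text
time_s: 7.35
ee_pos: [0.5237, -0.0766, 0.1452]
eef_rot: [[-0.973, 0.232, -0.005], [0.232, 0.973, 0.001], [0.005, 0.0, -1.0]]
ft_force: [0.3, 0.2, 0.8]
grip_width: -0.005
grip_force: 0.0
```

Emit:
jog_arm --pt "0 0 0.05 0 0 0 -1" --pt "0 0 0.04 0 0 0 -1" --pt "0 0 0 0 0 0 -1"

```text
time_s: 7.6
ee_pos: [0.5239, -0.0767, 0.1451]
eef_rot: [[-0.973, 0.231, -0.004], [0.231, 0.973, 0.001], [0.004, -0.0, -1.0]]
ft_force: [-5.5, 0.1, 10.1]
grip_width: 0.002
grip_force: 5.1
```

Emit:
jog_arm --pt "0 0 0.05 0 0 0 -1" --pt "0 0 0 0 0 0 -1"

```text
time_s: 7.77
ee_pos: [0.5239, -0.0767, 0.145]
eef_rot: [[-0.973, 0.231, -0.004], [0.231, 0.973, 0.001], [0.004, -0.0, -1.0]]
ft_force: [-8.1, 1.1, 16.7]
grip_width: -0.001
grip_force: 8.2
```

Emit:
jog_arm --pt "0 0 -1 0 0 0 -1" --pt "0 0 -1 0 0 0 -1" --pt "0 0 -1 0 0 0 0" --pt "0.1 -0.9 0 0 0 0 0" --pt "0.1 -0.9 0 0 0 0 0" --pt "0.1 -0.9 0 0 0 0 0" --pt "0.1 -0.9 0 0 0 0 0" --pt "0.1 -0.9 0 0 0 0 0" --pt "0.1 -0.9 0 0 0 0 0" --pt "0 0 0 0 0 0 0" --pt "0 0 0 0 0 0 0"

```text
time_s: 8.68
ee_pos: [0.4871, -0.1795, 0.2026]
eef_rot: [[-0.972, 0.233, -0.004], [0.233, 0.972, 0.001], [0.005, 0.0, -1.0]]
ft_force: [0.2, 0.6, -0.5]
grip_width: 0.499
grip_force: 0.0
```

Run:
```python
from h import *
import cv2,pickle
c=cam("wrist"); pickle.dump(c,open("A.pkl","wb")); print(st()[0],c["position"])
for P in([.5239,-.0767,.145],[.4467,-.2874,.014],[.5128,-.2999,.007]): print(proj(c,P))
cv2.imwrite("pics/wA.png",c["pixels"][:,:,::-1])
```

```text
[ 0.48727772 -0.1788352   0.20255937] [ 0.41096011 -0.16210302  0.34540747]
[496.69780098 283.26198185]
[203.7602425  202.12630437]
[214.95249906 266.46924158]
```

View pics/wA.png

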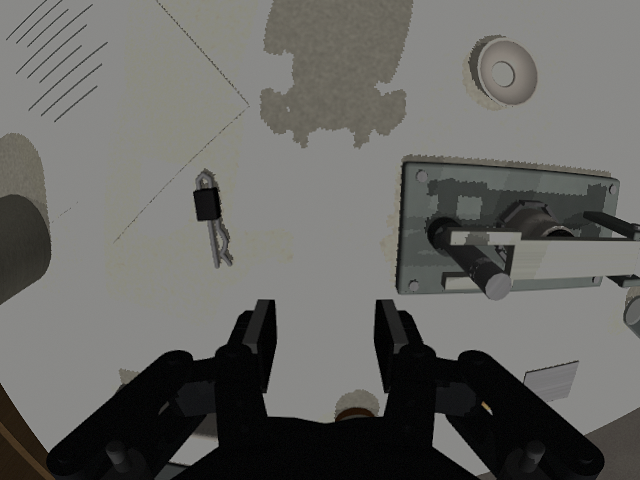

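View A: the bar is down with its fork round the pin. The pin's top is at about (498,285), against 496.7,283.3 predicted from the touch. The clip's grip is at (207,204), its leg tip at (217,267), and the bow is to the right (+y).

Emit:
jog_arm --pt "0.1 -0.96 0.5 0 0 -0.1 0" --pt "0.1 -0.96 0.5 0 0 -0.1 0" --pt "0.1 -0.96 0.5 0 0 -0.1 0" --pt "0.1 -0.96 0.5 0 0 -0.1 0" --pt "0.1 -0.96 0.5 0 0 -0.1 0" --pt "0.1 -0.96 0.5 0 0 -0.1 0" --pt "0 0 0.5 0 0 0 0" --pt "0 0 0.5 0 0 0 0" --pt "0 0 0 0 0 0 0"

```text
time_s: 9.48
ee_pos: [0.4501, -0.2868, 0.1201]
eef_rot: [[-0.984, 0.18, -0.008], [0.18, 0.984, 0.004], [0.008, 0.003, -1.0]]
ft_force: [-0.7, -0.3, -0.3]
grip_width: 0.5
grip_force: 0.0
```

Run:
```python
from h import *
import cv2,pickle
c=cam("wrist"); pickle.dump(c,open("B.pkl","wb")); print(st()[0],st()[1].round(3),c["position"])
for P in([.4467,-.2874,.014],[.5128,-.2999,.007]): print(proj(c,P))
cv2.imwrite("pics/wB.png",cv2.resize(np.ascontiguousarray(c["pixels"][150:400,225:425,::-1]),None,fx=2.4,fy=2.4,interpolation=cv2.INTER_CUBIC))
```

```text
[ 0.45059567 -0.28696792  0.12113568] [[-0.984  0.179 -0.007]
 [ 0.179  0.984  0.004]
 [ 0.007  0.002 -1.   ]] [ 0.37355334 -0.27408184  0.26315476]
[323.68925017 238.73451498]
[323.27211491 318.65759127]
```

View pics/wB.png

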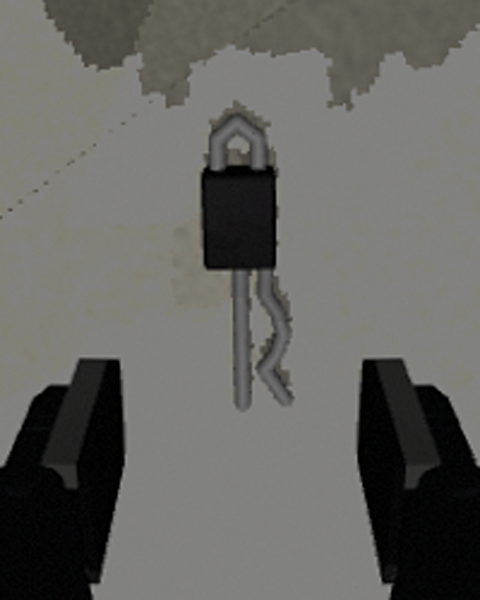

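View B: in full-picture pixels the grip's front top edge is at row 261.7, its sides at columns 309.6 and 340, and the leg tip is at (325.8,320.8). Tip and leg are clear between the open fingers.

Run:
```python
from h import *
import pickle
np.set_printoptions(precision=4,suppress=True)
A=pickle.load(open("A.pkl","rb"));B=pickle.load(open("B.pkl","rb"))
q=lambda u,v:(225+u/2.4,150+v/2.4)
f=onz(B,*q(240.5,268),.014);tip=onz(B,*q(242,411),.007);l=onz(B,*q(241,275),.007)
print("front",f,"tip",tip,"dist",np.linalg.norm((f-tip)[:2]),"width",np.linalg.norm(onz(B,*q(206,262),.014)-onz(B,*q(275,262),.014)))
yaw=np.arctan2(*(tip-l)[1::-1]);print("leg yaw",yaw)
print("tip tri",tri((A,217,268),(B,*q(242,411))))
x=np.array([np.cos(yaw),np.sin(yaw),0]);g=tip-.066*x;print("grip origin",g,f-.015*x)
g2=(g+f-.015*x)/2
X=x;Y=np.array([-x[1],x[0],0])
for z in(.05,.003):print(go([*g2[:2],z],np.c_[-X,Y,[0,0,-1]]))
print("pin A", onz(A,498,285,.145))
```

```text
front [ 0.4637 -0.2894  0.014 ] tip [ 0.5155 -0.2983  0.007 ] dist 0.052538625059541925 width 0.020485968996932703
leg yaw -0.17355226355465891
tip tri (array([ 0.5148, -0.2981,  0.0079]), [np.float64(0.00022369752513114728), np.float64(0.0002236975251311457)])
grip origin [ 0.4505 -0.287   0.007 ] [ 0.4489 -0.2868  0.014 ]
(array([ 0.02, -0.01,  3.56]), array([ 0.03, -0.08, -0.08]))
(array([ 0.  , -0.02,  5.91]), array([ 0.03, -0.08, -0.08]))
pin A [ 0.5254 -0.0758  0.145 ]
```

Emit:
jog_arm --pt "0 0 0.9 0 -0.08 -0.08 -0.2" --pt "0 0 0.9 0 0 0 -0.2" --pt "0 0 0.9 0 0 0 -0.2" --pt "0 0 0.9 0 0 0 -0.2" --pt "0 0 0.9 0 0 0 -0.2" --pt "0 0 0.9 0 0 0 -0.2" --pt "0 0 0.4 0 0 0 -0.2" --pt "0 0 0 0 0 0 -0.2" --pt "0 0 0 0 0 0 -0.2"

```text
time_s: 10.28
ee_pos: [0.4516, -0.2884, 0.0071]
eef_rot: [[-0.985, 0.173, 0.002], [0.173, 0.985, 0.0], [-0.002, 0.0, -1.0]]
ft_force: [0.7, 0.2, 0.5]
grip_width: 0.402
grip_force: 0.0
```

Run:
```python
from h import *
p,r,o=st();print(p,r.round(4),o["ft_force"])
yaw=-.1736;X=np.array([np.cos(yaw),np.sin(yaw),0]);Y=np.array([-X[1],X[0],0])
print(go([.4497,-.287,.002],np.c_[-X,Y,[0,0,-1]]))
```

```text
[ 0.45162156 -0.28844535  0.00707571] [[-9.850e-01  1.726e-01  2.300e-03]
 [ 1.726e-01  9.850e-01  0.000e+00]
 [-2.300e-03  4.000e-04 -1.000e+00]] [0.71206651 0.18754479 0.49371648]
(array([0.11, 0.05, 0.25]), array([0.  , 0.03, 0.  ]))
```

Emit:
jog_arm --pt "0.1 0.06 0.23 0 0 0 -0.2" --pt "0 0 0 0 0 0 -0.3" --pt "0 0 0 0 0 0 -0.6" --pt "0 0 0 0 0 0 -1" --pt "0 0 0 0 0 0 -1" --pt "0 0 0 0 0 0 -1" --pt "0 0 0 0 0 0 -1"

```text
time_s: 10.87
ee_pos: [0.4499, -0.2879, 0.003]
eef_rot: [[-0.985, 0.174, 0.003], [0.174, 0.985, -0.001], [-0.003, -0.0, -1.0]]
ft_force: [-1.1, 1.9, 6.7]
grip_width: 0.233
grip_force: 60.4
```

Emit:
jog_arm --pt "0 0 -0.3 0 0 0 -1" --pt "0 0 -0.9 0 0 0 -1" --pt "0 0 -0.9 0 0 0 -1" --pt "0 0 -0.9 0 0 0 -1" --pt "0 0 -0.9 0 0 0 -1" --pt "0 0 -0.9 0 0 0 -1" --pt "0 0 -0.9 0 0 0 -1" --pt "0 0 -0.9 0 0 0 -1" --pt "0 0 0 0 0 0 -1"

```text
time_s: 11.62
ee_pos: [0.4509, -0.2891, 0.1382]
eef_rot: [[-0.985, 0.174, 0.007], [0.173, 0.985, -0.005], [-0.008, -0.003, -1.0]]
ft_force: [1.5, -1.3, 0.1]
grip_width: 0.237
grip_force: 59.7
```

Emit:
jog_arm --pt "0.22 0.93 0 0 0 0.06 -1" --pt "0.22 0.93 0 0 0 0.06 -1" --pt "0.22 0.93 0 0 0 0.06 -1" --pt "0.22 0.93 0 0 0 0.06 -1" --pt "0.22 0.93 0 0 0 0.06 -1" --pt "0.22 0.93 0 0 0 0.06 -1" --pt "0.22 0.93 0 0 0 0.06 -1" --pt "0.22 0.93 0 0 0 0.06 -1" --pt "0.22 0.93 0 0 0 0.06 -1" --pt "0.22 0.93 0 0 0 0.06 -1" --pt "0.22 0.93 0 0 0 0.06 -1" --pt "0.22 0.93 0 0 0 0.06 -1"

```text
time_s: 12.62
ee_pos: [0.4416, -0.0571, 0.1329]
eef_rot: [[-0.972, 0.235, 0.001], [0.235, 0.972, 0.0], [-0.001, 0.001, -1.0]]
ft_force: [-0.8, -0.3, -0.9]
grip_width: 0.236
grip_force: 59.7
```

Emit:
jog_arm --pt "0 0 0 0 0 0 -1" --pt "0 0 0 0 0 0 -1"

```text
time_s: 12.78
ee_pos: [0.4418, -0.0575, 0.1331]
eef_rot: [[-0.973, 0.233, 0.001], [0.233, 0.973, -0.0], [-0.001, 0.0, -1.0]]
ft_force: [0.3, 0.4, -0.6]
grip_width: 0.236
grip_force: 59.7
```

Run:
```python
from h import *
import cv2,pickle
np.set_printoptions(precision=4,suppress=True)
p,r,o=st();print(p,r.round(4),o["ft_force"],o["grip_width"],o["grip_force"])
X=np.array([np.cos(.2372),-np.sin(.2372),0]);Y=np.array([-X[1],X[0],0])
print(go([.4364,-.0551,.116],np.c_[-X,Y,[0,0,-1]]))
c=cam("wrist");s=cam("scene");pickle.dump((c,s),open("C.pkl","wb"))
L=lambda d,z:p-r[:,0]*d-r[:,2]*z
for d,z in((.015,.011),(.066,.004)): print(proj(c,L(d,z)),proj(s,L(d,z)))
print(proj(c,[.5249,-.0765,.145]),proj(s,[.5249,-.0765,.145]))
f=lambda im,u,v,w,h,k:cv2.resize(np.ascontiguousarray(im["pixels"][v:v+h,u:u+w,::-1]),None,fx=k,fy=k,interpolation=cv2.INTER_CUBIC)
cv2.imwrite("pics/wC.png",np.hstack([f(c,225,150,200,300,2),f(s,290,170,80,120,5)]))
```

```text
[ 0.4418 -0.0575  0.1331] [[-0.9725  0.2329  0.0012]
 [ 0.2329  0.9725 -0.0001]
 [-0.0012  0.0002 -1.    ]] [ 0.2789  0.4415 -0.6215] 0.2363723935896585 59.66643691062927
(array([0.29, 0.05, 0.85]), array([0.  , 0.01, 0.03]))
[326.6568 358.1359] [355.2081 199.8079]
[326.3343 428.0491] [337.7133 206.3315]
[327.9664 461.6639] [331.1833 205.9015]
```

View pics/wC.png

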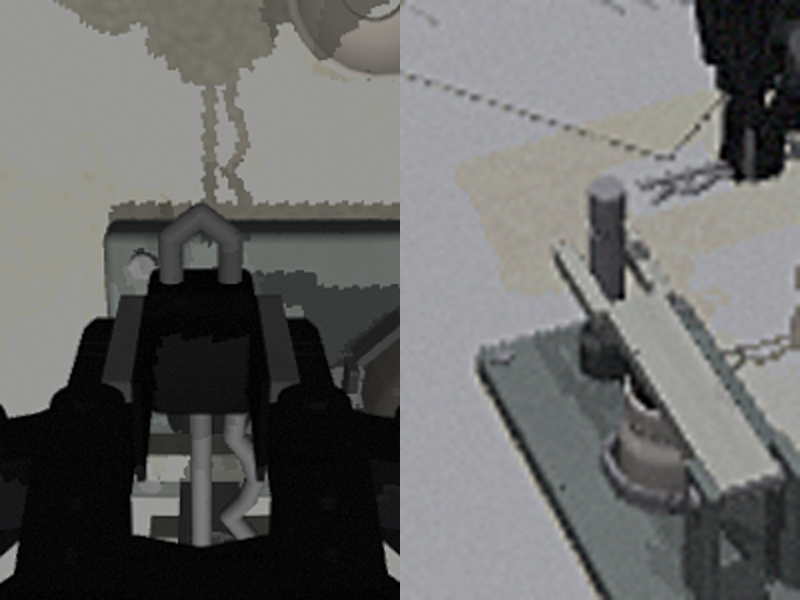

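View C: the leg is seen at columns 325.5 to 326 (326.4 predicted), so it is centred and straight in the grip. In the scene crop the tip at (338,207) agrees with 337.7,206.3 predicted. I'll refine the pin's place by fitting its top circle in view A and one more side view.

Emit:
jog_arm --pt "0 -0.9 -0.7 0 0 0 -1" --pt "0 -0.9 -0.7 0 0 0 -1" --pt "0 -0.9 -0.7 0 0 0 -1" --pt "0 -0.9 0 0 0 0 -1" --pt "0 0 0 0 0 0 -1" --pt "0 0 0 0 0 0 -1"

```text
time_s: 13.38
ee_pos: [0.4251, -0.1295, 0.1759]
eef_rot: [[-0.971, 0.238, 0.002], [0.238, 0.971, -0.0], [-0.002, 0.0, -1.0]]
ft_force: [-0.0, 0.2, -0.9]
grip_width: 0.238
grip_force: 59.7
```

```bash
cat > fit.py <<'E'
from h import *
import cv2,pickle
from scipy.ndimage import map_coordinates
from scipy.optimize import minimize
np.set_printoptions(precision=4,suppress=True)
D=cam("wrist");pickle.dump(D,open("D.pkl","wb"))
C,S=pickle.load(open("C.pkl","rb"))
th=np.linspace(0,2*np.pi,90,endpoint=False)
def score(c,P,r=.01):
    g=cv2.GaussianBlur(c["pixels"].astype(np.float32).mean(2),(0,0),.7)
    I=[map_coordinates(g,np.array([proj(c,[P[0]+k*np.cos(t),P[1]+k*np.sin(t),.145])[::-1] for t in th]).T,order=1) for k in(r-.0012,r+.0012)]
    return np.mean(np.tanh(np.abs(I[0]-I[1])/15))
for n,c in(("A",pickle.load(open("A.pkl","rb"))),("D",D)):
    best=max(((score(c,(.5248+i,-.0765+j)),.5248+i,-.0765+j) for i in np.arange(-.005,.0051,.0005) for j in np.arange(-.005,.0051,.0005)))
    print(n,best,proj(c,[*best[1:],.145]),"Y",.235*best[1]+.972*best[2])
p,r,o=st();print(p)
c=D;u,v=proj(c,[.5248,-.0765,.145]).astype(int)
cv2.imwrite("pics/D.png",cv2.resize(np.ascontiguousarray(c["pixels"][max(0,v-70):v+50,u-75:u+75,::-1]),None,fx=5,fy=5,interpolation=cv2.INTER_NEAREST)); print(u-75,max(0,v-70))
E
python3 fit.py
```

```text
A (np.float32(0.9035299), np.float64(0.5263), np.float64(-0.0765)) [497.1426 286.5069] Y 0.04932249999999999
D (np.float32(0.35848105), np.float64(0.5253), np.float64(-0.08)) [438.1729 404.5444] Y 0.04568549999999999
[ 0.425  -0.1286  0.1755]
368 332
```

View pics/D.png

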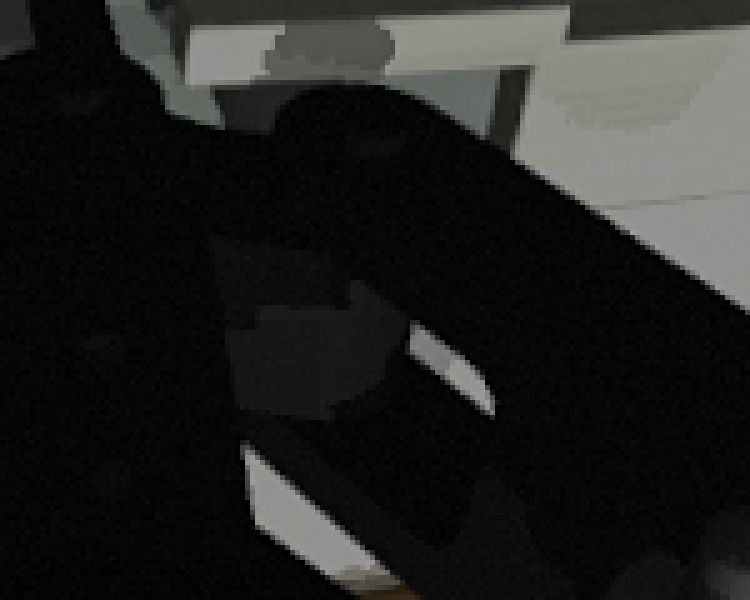

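View D shows only the gripper over the pin, so it is no use. The circle fit in view A is sharp, with the pin at (0.5263, -0.0765), and it agrees with the two-view result. I'll go to the pre-insert pose on that.

```bash
cat > pre.py <<'E'
from h import *
import sys
np.set_printoptions(precision=4,suppress=True)
X=np.array([np.cos(.2372),-np.sin(.2372),0]);Y=np.array([-X[1],X[0],0])
PIN=np.array([.526,-.0765,0]);PIN=X*(PIN@X)+Y*.0494
def rel():
    p,r,o=st(); d=p-PIN; print("TCP rel pin X %.1f Y %.1f z %.1f mm"%(d@X*1e3,d@Y*1e3,p[2]*1e3),np.array(o["ft_force"]).round(1))
rel()
d=float(sys.argv[1]);z=float(sys.argv[2])
print(go(PIN+X*d/1e3+[0,0,z/1e3],np.c_[-X,Y,[0,0,-1]]))
E
python3 pre.py -91 116
```

```text
TCP rel pin X -85.9 Y -74.6 z 175.5 mm [-1.   0.7 -0.9]
(array([0.27, 3.72, 2.98]), array([ 0.01,  0.02, -0.02]))
```

Emit:
jog_arm --pt "0.05 0.74 0 0 0 0 -1" --pt "0.05 0.74 0 0 0 0 -1" --pt "0.05 0.74 0 0 0 0 -1" --pt "0.05 0.74 0.4 0 0 0 -1" --pt "0.05 0.74 0.8 0 0 0 -1" --pt "0 0 0.9 0 0 0 -1" --pt "0 0 0.9 0 0 0 -1" --pt "0 0 0 0 0 0 -1" --pt "0 0 0 0 0 0 -1" --pt "0 0 0 0 0 0 -1"

```text
time_s: 14.27
ee_pos: [0.4384, -0.0549, 0.1166]
eef_rot: [[-0.972, 0.235, 0.003], [0.235, 0.972, -0.0], [-0.003, 0.001, -1.0]]
ft_force: [-0.2, -0.0, 0.8]
grip_width: 0.237
grip_force: 59.7
```

```bash
python3 pre.py -91 116
```

```text
TCP rel pin X -90.3 Y 0.2 z 116.6 mm [-0.2 -0.   0.8]
(array([ 0.04, -0.01,  0.03]), array([0.01, 0.03, 0.  ]))
```

Emit:
jog_arm --pt "-0.3 0 0.03 0 0.03 0 -1" --pt "-0.3 0 0 0 0 0 -1" --pt "0 0 0 0 0 0 -1" --pt "0 0 0 0 0 0 -1"

```text
time_s: 14.6
ee_pos: [0.4506, -0.0583, 0.1161]
eef_rot: [[-0.972, 0.235, 0.001], [0.235, 0.972, 0.0], [-0.001, 0.0, -1.0]]
ft_force: [0.2, 0.3, -1.7]
grip_width: 0.239
grip_force: 59.7
```

Emit:
jog_arm --pt "-0.1 0 0 0 0 0 -1" --pt "-0.1 0 0 0 0 0 -1" --pt "0 0 0 0 0 0 -1"

```text
time_s: 14.85
ee_pos: [0.454, -0.059, 0.1155]
eef_rot: [[-0.972, 0.235, 0.0], [0.235, 0.972, 0.0], [-0.0, 0.0, -1.0]]
ft_force: [0.4, 0.0, -0.3]
grip_width: 0.237
grip_force: 59.7
```

```bash
python3 pre.py -70 116
```

```text
TCP rel pin X -74.1 Y -0.1 z 115.5 mm [ 0.4  0.  -0.3]
(array([-0.21,  0.  , -0.02]), array([ 0.,  0., -0.]))
```

Emit:
jog_arm --pt "-0.08 0 -0.02 0 0 0 -1" --pt "-0.08 0 0 0 0 0 -1" --pt "0 0 0 0 0 0 -1"

```text
time_s: 15.1
ee_pos: [0.457, -0.0597, 0.1159]
eef_rot: [[-0.972, 0.235, 0.0], [0.235, 0.972, 0.0], [-0.0, 0.0, -1.0]]
ft_force: [0.3, -0.1, -0.9]
grip_width: 0.237
grip_force: 59.7
```

Emit:
jog_arm --pt "-0.08 0 0 0 0 0 -1" --pt "-0.08 0 0 0 0 0 -1" --pt "0 0 0 0 0 0 -1"

```text
time_s: 15.35
ee_pos: [0.4601, -0.0602, 0.1158]
eef_rot: [[-0.972, 0.235, 0.0], [0.235, 0.972, 0.001], [0.0, 0.001, -1.0]]
ft_force: [1.0, 1.6, -1.0]
grip_width: 0.232
grip_force: 59.7
```

```bash
python3 pre.py -60 116
```

```text
TCP rel pin X -67.9 Y 0.2 z 115.8 mm [ 1.   1.6 -1. ]
(array([-0.39, -0.01, -0.01]), array([ 0.01, -0.  ,  0.  ]))
```

Emit:
jog_arm --pt "-0.1 0 0 0 0 0 -1" --pt "-0.1 0 0 0 0 0 -1" --pt "-0.1 0 0 0 0 0 -1" --pt "0 0 0 0 0 0 -1"

```text
time_s: 15.68
ee_pos: [0.4655, -0.0614, 0.1155]
eef_rot: [[-0.972, 0.235, -0.001], [0.235, 0.972, 0.001], [0.001, 0.001, -1.0]]
ft_force: [0.3, 2.3, -2.3]
grip_width: 0.237
grip_force: 59.6
```

Emit:
jog_arm --pt "-0.1 0 0 0 0 0 -1" --pt "-0.05 0 0 0 0 0 -1" --pt "0 0 0 0 0 0 -1"

```text
time_s: 15.93
ee_pos: [0.4673, -0.0617, 0.1151]
eef_rot: [[-0.972, 0.235, -0.004], [0.235, 0.972, 0.002], [0.004, 0.001, -1.0]]
ft_force: [-4.5, 3.6, 0.2]
grip_width: 0.236
grip_force: 59.9
```

```bash
python3 pre.py -50 116
```

```text
TCP rel pin X -60.6 Y 0.4 z 115.1 mm [-4.5  3.6  0.2]
(array([-0.53, -0.02, -0.05]), array([ 0.01, -0.05,  0.01]))
```

Emit:
jog_arm --pt "-0.1 0.03 -0.02 0 0 0 -1" --pt "0 0 0 0 0 0 -1"

```text
time_s: 16.1
ee_pos: [0.4695, -0.0614, 0.1155]
eef_rot: [[-0.972, 0.235, -0.003], [0.235, 0.972, 0.002], [0.004, 0.001, -1.0]]
ft_force: [-2.6, 4.9, -1.8]
grip_width: 0.238
grip_force: 59.7
```

Emit:
jog_arm --pt "-0.1 0 0 0 0 0 -1" --pt "0 0 0 0 0 0 -1"

```text
time_s: 16.27
ee_pos: [0.4704, -0.0614, 0.1151]
eef_rot: [[-0.972, 0.234, -0.006], [0.234, 0.972, 0.003], [0.006, 0.002, -1.0]]
ft_force: [-7.5, 6.6, 1.4]
grip_width: 0.239
grip_force: 60.0
```

```bash
python3 pre.py -50 116
```

```text
TCP rel pin X -57.6 Y 1.4 z 115.1 mm [-7.5  6.6  1.4]
(array([-0.38, -0.07, -0.05]), array([ 0.02, -0.07,  0.01]))
```

Emit:
jog_arm --pt "-0.1 -0.04 -0.02 0 0 0 -1" --pt "0 0 0 0 0 0 -1"

```text
time_s: 16.43
ee_pos: [0.4739, -0.0629, 0.1161]
eef_rot: [[-0.972, 0.234, -0.001], [0.234, 0.972, 0.003], [0.002, 0.002, -1.0]]
ft_force: [-1.3, 6.7, -0.9]
grip_width: 0.236
grip_force: 59.7
```

Emit:
jog_arm --pt "-0.1 0 0 0 0 0 -1" --pt "0 0 0 0 0 0 -1"

```text
time_s: 16.6
ee_pos: [0.4749, -0.063, 0.1157]
eef_rot: [[-0.972, 0.234, -0.004], [0.234, 0.972, 0.003], [0.005, 0.002, -1.0]]
ft_force: [-4.3, 6.4, -1.0]
grip_width: 0.237
grip_force: 59.8
```

```bash
python3 pre.py -50 116
```

```text
TCP rel pin X -52.8 Y 1.0 z 115.7 mm [-4.3  6.4 -1. ]
(array([-0.14, -0.05, -0.02]), array([ 0.03, -0.05,  0.01]))
```

Emit:
jog_arm --pt "-0.1 -0.01 0 0 0 0 -1" --pt "0 0 0 0 0 0 -1"

```text
time_s: 16.77
ee_pos: [0.4781, -0.0638, 0.1161]
eef_rot: [[-0.972, 0.234, -0.001], [0.234, 0.972, 0.003], [0.001, 0.003, -1.0]]
ft_force: [2.1, 7.0, -0.9]
grip_width: 0.24
grip_force: 59.7
```

Emit:
jog_arm --pt "-0.1 -0.01 0 0 0 0 -1" --pt "0 0 0 0 0 0 -1"

```text
time_s: 16.93
ee_pos: [0.4815, -0.0649, 0.1169]
eef_rot: [[-0.972, 0.235, 0.003], [0.235, 0.972, 0.002], [-0.002, 0.003, -1.0]]
ft_force: [2.9, 6.1, -0.1]
grip_width: 0.236
grip_force: 59.7
```

Emit:
jog_arm --pt "-0.1 0 0 0 0 0 -1" --pt "0 0 0 0 0 0 -1"

```text
time_s: 17.1
ee_pos: [0.4833, -0.0654, 0.1169]
eef_rot: [[-0.972, 0.235, 0.002], [0.235, 0.972, 0.002], [-0.002, 0.002, -1.0]]
ft_force: [3.8, 4.4, -2.4]
grip_width: 0.24
grip_force: 59.5
```

```bash
python3 pre.py -38 116
```

```text
TCP rel pin X -44.1 Y 0.6 z 116.9 mm [ 3.8  4.4 -2.4]
(array([-0.3 , -0.03,  0.04]), array([0.03, 0.02, 0.01]))
```

Emit:
jog_arm --pt "-0.1 -0.02 0.03 0 0 0 -1" --pt "-0.1 0 0 0 0 0 -1" --pt "0 0 0 0 0 0 -1" --pt "0 0 0 0 0 0 -1"

```text
time_s: 17.43
ee_pos: [0.4876, -0.0669, 0.1164]
eef_rot: [[-0.972, 0.235, 0.004], [0.235, 0.972, 0.002], [-0.003, 0.002, -1.0]]
ft_force: [4.5, 6.5, -3.0]
grip_width: 0.237
grip_force: 59.5
```

```bash
python3 pre.py -38 116
```

```text
TCP rel pin X -39.6 Y 0.1 z 116.4 mm [ 4.5  6.5 -3. ]
(array([-0.08, -0.01,  0.02]), array([0.03, 0.04, 0.  ]))
```

Emit:
jog_arm --pt "-0.1 0.05 0 0 0 0 -1" --pt "0 0 0 0 0 0 -1" --pt "0 0 0 0 0 0 -1"

```text
time_s: 17.68
ee_pos: [0.4892, -0.0671, 0.1164]
eef_rot: [[-0.972, 0.235, 0.002], [0.235, 0.972, 0.0], [-0.002, 0.001, -1.0]]
ft_force: [4.6, 3.4, -2.3]
grip_width: 0.237
grip_force: 59.6
```

```bash
python3 pre.py -38 116
```

```text
TCP rel pin X -38.0 Y 0.3 z 116.4 mm [ 4.6  3.4 -2.3]
(array([-0.  , -0.02,  0.02]), array([0.01, 0.02, 0.  ]))
```

Emit:
jog_arm --pt "-0.07 0.02 0 0 0 0 -1" --pt "0 0 0 0 0 0 -1" --pt "0 0 0 0 0 0 -1"

```text
time_s: 17.93
ee_pos: [0.4896, -0.067, 0.1161]
eef_rot: [[-0.972, 0.235, 0.0], [0.235, 0.972, 0.001], [0.0, 0.001, -1.0]]
ft_force: [1.7, 3.5, -0.4]
grip_width: 0.234
grip_force: 59.8
```

```bash
python3 pre.py -38 116
```

```text
TCP rel pin X -37.6 Y 0.5 z 116.1 mm [ 1.7  3.5 -0.4]
(array([ 0.02, -0.02,  0.  ]), array([ 0.01, -0.  , -0.  ]))
```

Emit:
jog_arm --pt "0 0 0 0 0 0 -0.4" --pt "0 0 0 0 0 0 -0.2" --pt "0 0 0 0 0 0 0" --pt "0 0 0 0 0 0 0" --pt "0 0 -0.5 0 0 0 0" --pt "0 0 -0.9 0 0 0 0" --pt "0 0 -0.9 0 0 0 0" --pt "0 0 -0.9 0 0 0 0" --pt "0 0 -0.9 0 0 0 0" --pt "0.5 0 -0.9 0 0 0 0" --pt "0 0 0 0 0 0 0"

```text
time_s: 18.85
ee_pos: [0.4811, -0.0653, 0.2208]
eef_rot: [[-0.972, 0.235, 0.006], [0.235, 0.972, -0.002], [-0.006, -0.0, -1.0]]
ft_force: [0.6, 0.4, 0.8]
grip_width: 0.499
grip_force: 0.0
```

Run:
```python
from h import *
import cv2
o=st()[2];print(o["ee_pos"],o["ft_force"],o["time_s"])
c=cam("wrist");s=cam("scene")
X=np.array([np.cos(.2372),-np.sin(.2372),0]);P=np.array([.526,-.0765,.12])
for d in(-.038-.015+.0,-.023,.028): print(d,proj(c,P+X*d),proj(s,P+X*d))
print(proj(c,P+[0,0,.025]))
f=lambda im,u,v,w,h,k:cv2.resize(np.ascontiguousarray(im["pixels"][v:v+h,u:u+w,::-1]),None,fx=k,fy=k,interpolation=cv2.INTER_CUBIC)
cv2.imwrite("pics/E.png",np.hstack([f(c,225,200,200,280,2),f(s,290,170,80,112,5)]))
```

```text
[ 0.48113985 -0.06530139  0.22082096] [0.57120075 0.41361752 0.76471561] 18.85
-0.053 [325.42713718 234.00014041] [348.94435016 208.75012349]
-0.023 [325.39806917 274.58039021] [338.74882415 211.38305824]
0.028 [325.34721844 335.57262654] [321.12452716 215.9344295 ]
[325.43019913 320.39288766]
```

View pics/E.png

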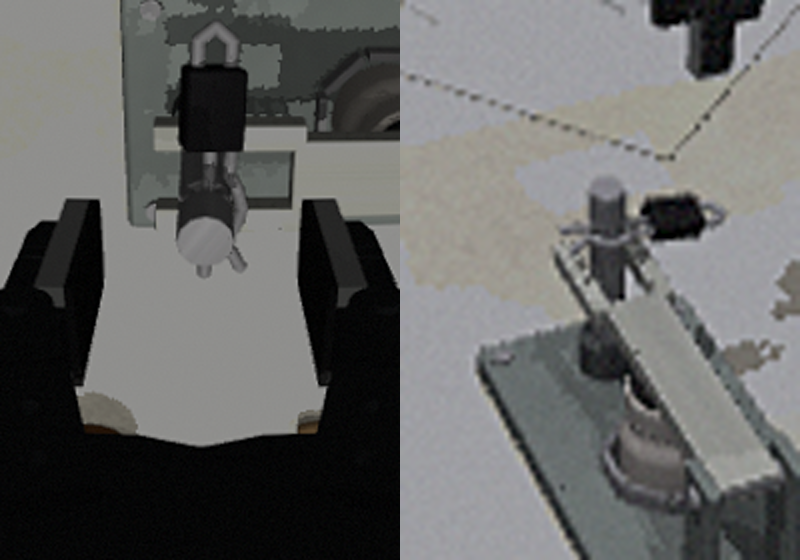

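The last view shows the bow sprung round the pin: grip front edge at row 275, leg tip at (327,338), pin top at (327.5,320.5) as predicted. The gripper is clear. A quick numeric check of the seat, then I hand in.

Run:
```python
from h import *
c=cam("wrist")
X=np.array([np.cos(.2372),-np.sin(.2372),0]);Y=np.array([-X[1],X[0],0]);q=lambda u,v:(225+u/2,200+v/2)
pin=onz(c,*q(205,241),.145);f=onz(c,*q(211,150),.127);t=onz(c,*q(204,277),.118)
for n,a,e in(("front",f,-.023),("tip",t,.028)): print(n,"X err mm",((a-pin)@X-e)*1e3,"Y",(a-pin)@Y*1e3)
```

```text
front X err mm -2.1874972453133217 Y 2.0892860430611515
tip X err mm 3.475931198513086 Y -0.09620555195688274
```

```bash
python3 -c "
from cell import arm
print(arm.hand_in())"
```

```text
the job is handed in; nothing more can be done
None
```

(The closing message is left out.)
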